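Free the jammed spares at the pavement print stall

ROBOT

A 6-joint arm with a two-finger parallel gripper is mounted at the origin on the work surface. World frame = base frame: x ahead of the robot, y to its left, z up, the work surface at z = 0. Lengths are in m, angles in rad, forces in N, time in s.
With the tool pointing down it reaches from about 0.375 to 0.9 m from the base axis. Payload 3.1 kg.
Tool frame: the origin (TCP) lies midway between the tips of the shut fingers; the grasp point (between the pads) lies 19 mm behind it; z points along the fingers, y is the line along which they close (so a half turn about z gives the same grasp; the last joint's range is limited). The gripper opens to 87 mm and grips with 3 to 60 N. Pads are 19 mm wide; open, the fingers measure 117 mm over their backs; the gripper's body (75 mm by 190 mm) begins 51 mm behind the grasp point.
Start: joints at [1.058, 0.527, 1.433, -0, 1.181, -0.178], TCP at [0.205, 0.59, 0.223] pointing down, gripper open.
Joint ranges: [-3.08, 3.08], [-0.75, 2.2], [0.22, 2.44], [-1.43, 4.57], [0, 2.65], [-2.85, 2.85]. Speed limits (rad/s): [2.79, 2.79, 3.14, 3.14, 3.14, 3.14].

INTERFACE

Orientations are given as a 3x3 rotation matrix whose columns are the frame's x, y, z axes.
In Python, from plant import monitor, vision, bot, finder gives the robot as it stands. The module is installed in compiled form; this text tells all that it offers.
- The arm moves only by the tool send_rows, never from a script. Its argument "commands" is a list of rows, each a list of 5 numbers: the shift along the tool's x, y, z scaled (see below), then the turn about the tool's z scaled (see below), then the closure, from -1 (fully open) to 1 (shut). In form: [[tx, ty, tz, twist, gripper], ...]. A call has 1 to 8 rows; each row is the pose to reach, as a shift and turn from the pose commanded when the call began, along the tool's axes at that moment, turning the shorter way round; what a row does not reach only later rows make up. The controller multiplies each number of a shift by 0.2 m and each number of a turn by pi rad. A row lasts 1/10 s, in which the tool goes at most 50 mm and 8.59 degrees, less where a joint would pass 70% of its speed; a pose out of reach is approached as far as the arm can. A call with a number of a shift or a turn outside -1 to 1 is refused whole. A call with a gripper value outside its range is refused whole. The fingers move at their own pace and stop on an object; "force" is the grip in N (left out, the last holds). Time passes only in rows, so rows that repeat a pose let the fingers close. It gives the time, the measured TCP pose, the force, the opening and the grip force at its end, in the units of the state.
- monitor.get_obs(): the state, without advancing time (a new reading comes with each control period).
- vision.capture(name): name is "side" or "top"; returns the picture (420x560x3 uint8, red, green, blue); there is no depth.
- vision.camera_info(name): a dict with "K" (3x3 intrinsics, pixels), "k1" (the pictures are not rectified: a ray, as slopes to the right and down, at radius r is drawn at 1 + k1 r^2 times it, then the intrinsics apply), "pose" (4x4, takes a point from camera to world coordinates). Camera axes: x right, y down, z forward; pixel columns grow to the right and rows downward; lengths in m; the calibration is good to about 2 mm. A picture is of the moment at which its call begins. camera_info takes no time and is no camera call.
- bot.close_job(): hands the job in; it is judged then, once.
Trained networks look in the newest picture that a camera, given by its name, has taken for a name from the list of things; names that differ only in an ending like _2 or _b are one class to them, and where a whole thing is asked for, a point or a joint stands for the part that bears it (a point fixed in the world has none). Each returns a list of dicts, best first, with "score" (0 to 1); they miss things now and then, are a little off and sometimes report something else, mostly with a low value. They report only what shows in the picture. A call takes as long as a camera call.
- finder.boxes_of(thing, camera): "rect" ([left, top, right, bottom] in pixels, round what is visible of it).
- finder.tip_of(thing, camera): "xy" ([column, row] in pixels: a listed point, or the origin of a listed thing).
The state is a dict: "time_s": time; "joints": joint angles; "qd": joint speeds; "effort": joint torques, N m; "tcp_pos": TCP position; "orientation": TCP orientation; "ft_force": force on the tool from outside, world axes, zero at the start; "ft_torque": the same for the moment, N m; "gripper_width": finger opening in m; "gripper_force": force on a finger pad.
Only numpy, scipy, OpenCV 4.12 (cv2) and the standard library are available. Lean on these libraries where they do the work, as an engineer would, in place of code of your own. Each camera call takes 0.05 s, during which the arm holds its last target. There are 200 camera calls.

TASK

Spare parts are jammed in the neck of the tilted clear bottle. Pull the catch tray out from under the laptop riser by its hinged tab and put it down wholly clear of the riser, then let go, take the tray afresh and set it level in its nest under the bottle's mouth. Then tap the side of the bottle, briskly but lightly, without knocking it far over, until the shaft and both balls have dropped out into the tray; leave the tray in the nest with all three parts in it and the other things on the table undisturbed.

Things in the scene. Friction and masses are not known exactly. Their poses are not given: they have to be found in the camera images.
- tab_grip (a point): Grip point in the middle of the tray's black pull tab: a bar 44 mm long, 16 mm wide, 14 mm thick, sticking out level from the tray's front (robot-side) wall, 14 mm above the table; this point is 30 mm in front of the tray's front wall. The tab is hinged at the tray: it only swings up, freely, so the tray can be dragged by it but hangs down if lifted by it. Only the tab shows in front of the riser at the start, the tray itself starting 0 to 15 mm behind the riser's front edge.
- tray_center (a point): Centre (half-way up) of the open aluminium catch tray: 180 mm long (its x), 60 mm wide (y), 32 mm high, walls and floor 3 mm, about 0.14 to 0.22 kg with the tab. The tab is on its -x end. It starts hidden under the laptop riser.
- riser: Fixed aluminium laptop riser with an open laptop on it. Origin on the table below the middle of its front edge; its x points away from the robot, under the riser. 290 mm wide, 220 mm deep, plate from 45 to 55 mm above the table, side walls 6 mm thick; the laptop (16 mm thick) begins 52 mm behind the front edge, its screen rises to 0.23 m at the back.
- stand: Fixed dark steel stand: base plate 6 mm thick, 90 mm wide, from 236 mm in front of its origin to 50 mm behind it. x points away from the robot, up along the bottle's slope. It carries the nest and, on a springy upright post at its rear, the bottle.
- nest (a point): Centre of the nest on top of the base plate (6 mm above the table), 126 mm in front of the stand's origin. Four L-shaped corner lips, 10 mm high above the plate, hold the tray with 4 mm play all round, its long side along the stand's x, tab towards the robot. Seated, the tray's underside lies on the plate; the long sides are free of lips but for 14 mm at each end, the tab's end is free.
- bottle_mid (a point): Middle of the body of the clear, flat-sided bottle, 132 mm above the table, 12 mm in front of the stand's origin. The body is 91 mm long, 52 mm wide (across the stand's y) and 44 mm thick, and slopes 35 degrees down towards the robot; its highest edge is 176 mm above the table. Its flat sides stand 26 mm either side of this point. The neck, 27 mm long and 29 mm wide outside, 23 mm inside, goes on down to the mouth. The bottle and its 24 mm wide post rock sideways on a spring.
- bottle_mouth (a point): Centre of the bottle's open mouth, 84 mm above the table, 60 mm behind the nest's centre; the neck's lowest edge is 72 mm above the table and its upper edge 96 mm, 45 mm behind the nest's centre. A hand that holds the tray by its sides needs to hold it well towards the tab end (some 50 mm from its centre) to stay clear of the bottle.
- bottle (a joint): Sideways rocking of the bottle on its springy post, about the stand's x axis 30 mm above the table: 0 at rest, 0.1 rad is about 10 mm at the middle of the bottle, positive towards the stand's -y. Stiffness 4 N m/rad (about 4 N at the middle of the bottle for 10 mm), it swings about 6 times a second and settles in 1 to 2 s. Stops at 0.3 rad. A slow push only carries the parts along; a brisk tap of about 10 mm, struck and withdrawn quickly, shakes them. It may take several.
- shaft_center (a point): Centre of the steel roller shaft, 8 mm diameter, 30 mm long, lying crosswise before the neck inside the bottle and barring it.
- ball_a_center (a point): Centre of a steel bearing ball, 14 mm diameter, held behind the shaft in the bottle.
- ball_b_center (a point): Centre of the second steel ball, the same.
- screwdriver: Bystander: screwdriver lying at the side.
- tape_roll: Bystander: paper tape roll lying flat, 84 mm across, 22 mm high, between riser and stand.
- ink_bottle: Bystander: white capped bottle 48 mm across, 120 mm high, at the left side.
- charger: Bystander: black charger brick, 100 x 45 x 30 mm, lying in the middle nearer the robot.
- phone: Bystander: dark phone 145 x 70 x 9 mm at the left.
- cup: Bystander: steel cup 76 mm across, 85 mm high, at the right.
- cartridge_box: Bystander: cardboard box 70 x 100 x 60 mm at the left.

How it is judged:
By the outcome, as a careful person would: the job done as asked, in the order asked, and still so for the second after the job is handed in, with the robot touching nothing.
It also fails if it takes over 72 s, if anything falls off the work surface, if the arm or the gripper's body presses on something with over 40 N, if the wrist force passes 120 N, or if a joint passes its speed limit or range.

## Working session

There is one attempt and no reset: what is moved stays moved. The work goes in short steps, Python scripts to look and compute and a tool call to move; the robot and the scene stay as the last step left them, time stands still between calls to the robot, and variables do not carry over. Pictures are saved under pics/ and viewed, at most 10 in all, crops included, and the job is handed in when it is done.

Besides the shell and the picture viewer there is one more tool, called as name(argument=value, ...) on one line, values as JSON. send_rows: Moves the arm, as the interface text tells. Its arguments: {"type":"object","properties":{"commands":{"type":"array"},"force":{"type":"number"}},"required":["commands"]}

```bash
mkdir -p pics
cat > h.py <<'E'
import numpy as np, cv2
from plant import monitor, vision, bot, finder
def ray(cam,xy):
    i=vision.camera_info(cam);K=np.array(i["K"]);k1=i["k1"];P=np.array(i["pose"])
    d=np.array([(xy[0]-K[0,2])/K[0,0],(xy[1]-K[1,2])/K[1,1]]);u=d.copy()
    for _ in range(30): u=d/(1+k1*(u@u))
    return P[:3,3],P[:3,:3]@np.array([u[0],u[1],1])
def at(cam,xy,z):
    o,d=ray(cam,xy);return o+d*(z-o[2])/d[2]
def proj(cam,p):
    i=vision.camera_info(cam);K=np.array(i["K"]);P=np.array(i["pose"])
    c=P[:3,:3].T@(np.array(p)-P[:3,3]);u=c[:2]/c[2];u=u*(1+i["k1"]*(u@u))
    return np.array([K[0,0]*u[0]+K[0,2],K[1,1]*u[1]+K[1,2]])
def save(cam,name):
    im=vision.capture(cam);cv2.imwrite(f"pics/{name}.png",im[:,:,::-1]);return im
E
python3 - <<'E'
from h import *
np.set_printoptions(precision=3,suppress=True)
a=save("side","s0");b=save("top","t0")
for c in("side","top"): print(c,np.array(vision.camera_info(c)["pose"])[:3])
Z=dict(tab_grip=.014,riser=0,stand=0,nest=.006,bottle_mid=.132,bottle_mouth=.084,charger=0,tape_roll=0,cup=0,shaft_center=.1,ball_a_center=.11)
for t,z in Z.items():
  for c in("top","side"):
    for r in finder.tip_of(t,c)[:2]: print(t,c,np.round(r["xy"],1),round(r["score"],2),at(c,r["xy"],z))
o=monitor.get_obs();print(o["time_s"],o["tcp_pos"],o["orientation"])
E
```

```text
side [[ 0.903 -0.258  0.344  0.164]
 [-0.43  -0.517  0.74  -0.813]
 [-0.013 -0.816 -0.578  0.735]]
top [[-0.008 -0.997  0.079  0.432]
 [-1.     0.007 -0.008  0.018]
 [ 0.007 -0.079 -0.997  1.45 ]]
tab_grip top [357.9 183.1] 0.42 [ 0.624 -0.24   0.014]
tab_grip side [353.1 279.1] 0.7 [ 0.632 -0.224  0.014]
riser top [354.  174.6] 0.97 [ 0.653 -0.231  0.   ]
riser side [362.1 284.3] 0.95 [ 0.651 -0.237 -0.   ]
stand top [212.3 163. ] 0.61 [0.694 0.22  0.   ]
stand side [286.8 188. ] 0.59 [0.682 0.231 0.   ]
stand side [233.3 252.9] 0.24 [0.413 0.008 0.   ]
nest top [207.7 206.9] 0.89 [0.553 0.233 0.006]
nest side [249.2 193.2] 0.91 [0.557 0.249 0.006]
bottle_mid top [200.3 162.7] 0.84 [0.671 0.236 0.132]
bottle_mid top [129.5 198.2] 0.16 [0.569 0.439 0.132]
bottle_mid side [282.2 152.2] 0.59 [0.667 0.234 0.132]
bottle_mouth top [202.2 189.8] 0.77 [0.598 0.238 0.084]
bottle_mouth side [264.  169.3] 0.95 [0.608 0.24  0.084]
bottle_mouth side [206.3 169.1] 0.36 [0.448 0.322 0.084]
charger top [199.  159.8] 0.54 [0.704 0.262 0.   ]
charger side [237.1 253.3] 0.68 [0.421 0.002 0.   ]
tape_roll top [209.6 168.3] 0.75 [0.677 0.229 0.   ]
tape_roll top [282.6 213.4] 0.5 [ 0.531 -0.002  0.   ]
tape_roll side [280.3 243.2] 0.66 [ 0.541 -0.011  0.   ]
cup top [435.3 193.6] 0.83 [ 0.591 -0.488  0.   ]
cup side [419.2 383.5] 0.9 [ 0.597 -0.5    0.   ]
ball_a_center side [249.6 194.5] 0.63 [0.5   0.091 0.11 ]
1.2 [0.205 0.59  0.223] [[-0.944  0.329 -0.   ]
 [ 0.329  0.944  0.   ]
 [ 0.     0.    -1.   ]]
```

View pics/t0.png

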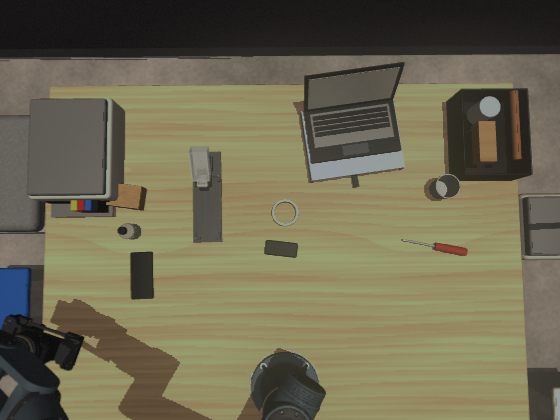

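View pics/s0.png

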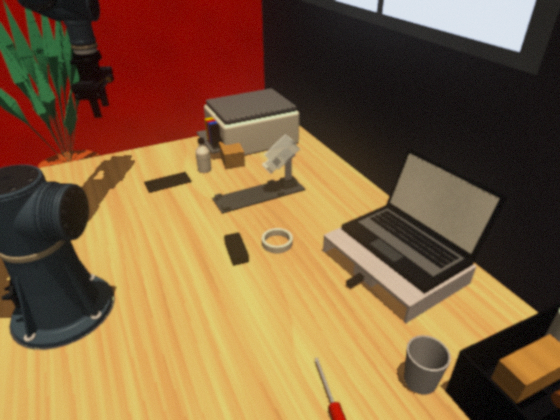

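The top view shows the riser front edge running (311,182)–(404,168) with the tab at (355,181), and the stand base at columns 193–222, rows 152–242. The charger is at (281,248), the tape at (285,213). The side view shows the tab at (355,281), the bottle at (282,155) and the nest near (249,193). Next I enlarge the tab and stand.

Run:
```python
import cv2,numpy as np
t=cv2.imread("pics/t0.png");s=cv2.imread("pics/s0.png")
def z(im,x,y,w,h): return cv2.resize(im[y:y+h,x:x+w],(400,300),interpolation=cv2.INTER_CUBIC)
m=np.vstack([np.hstack([z(t,295,125,120,90),z(t,335,165,40,30)]),np.hstack([z(t,148,150,128,96),z(s,200,125,120,90)])])
cv2.imwrite("pics/m0.png",cv2.convertScaleAbs(m,alpha=1.5,beta=15))
```

```text
(no output)
```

View pics/m0.png

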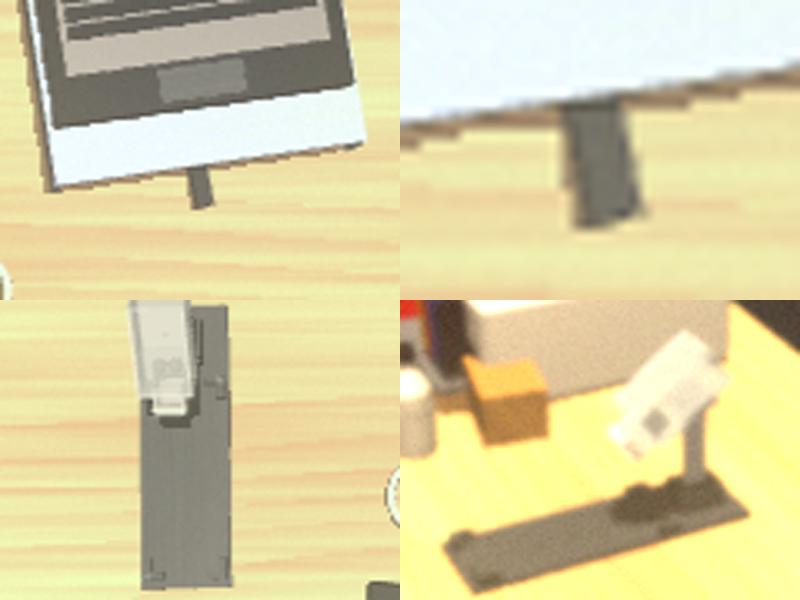

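The enlargement shows the tab tip corners at about (352.5,188) and (359.3,186.5), the riser corners at (309.4,182.6) and (404.5,167.9), and the base plate corners at (193.1,241.8), (221.9,241.8) and (220.6,151.6).

Run:
```python
from h import *
np.set_printoptions(precision=4,suppress=True)
L=at("top",(309.4,182.6),.055)[:2];R=at("top",(404.5,167.9),.055)[:2]
e=L-R;print("riser mid",(L+R)/2,"w",np.linalg.norm(e),"yaw deg",np.degrees(np.arctan2(-e[0],e[1])))
for p in [(352.5,188),(359.3,186.5),(351.5,175.5),(357.3,174.5),(355.8,187.2)]: print("tab",at("top",p,.021)[:2])
for p in [(193.1,241.8),(221.9,241.8),(220.6,151.6),(193.1,182)]: print("base",at("top",p,.006)[:2])
# tab in the side image: dark blob
im=cv2.imread("pics/s0.png");c=im[262:302,330:385].max(2)
m=(c<75).astype(np.uint8);n,l,st,ce=cv2.connectedComponentsWithStats(m)
for i in range(1,n):
  if st[i][4]>15:
    ys,xs=np.where(l==i);b=cv2.boxPoints(cv2.minAreaRect(np.c_[xs,ys].astype(np.float32)));b=b+[330,262]
    print(st[i],ce[i]+[330,262]);[print("  ",q,at("side",q,.021)[:2],at("side",q,.014)[:2]) for q in b]
q=[(264,169.3),(282.2,152.2)]
def tri(a,b):
  o1,d1=ray("top",a);o2,d2=ray("side",b);A=np.c_[d1,-d2];s=np.linalg.lstsq(A,o2-o1,rcond=None)[0];return o1+d1*s[0],o2+d2*s[1]
print(tri((202.2,189.8),q[0]),tri((200.3,162.7),q[1]))
cb=[finder.boxes_of(t,"top")[:1] for t in("charger","tape_roll","phone")];print(cb)
```

```text
riser mid [ 0.6429 -0.2305] w 0.295705843867153 yaw deg 8.45033744357473
tab [ 0.6079 -0.2214]
tab [ 0.6124 -0.2428]
tab [ 0.6473 -0.2191]
tab [ 0.6504 -0.2373]
tab [ 0.6103 -0.2318]
base [0.4439 0.2782]
base [0.4433 0.1883]
base [0.729 0.193]
base [0.6323 0.2795]
[ 17  11  17  14 127] [355.2126 279.6535]
   [345.68 282.24] [ 0.6061 -0.231 ] [ 0.6104 -0.2253]
   [359.76 271.68] [ 0.6559 -0.2158] [ 0.6607 -0.21  ]
   [364.56 278.08] [ 0.6536 -0.239 ] [ 0.6584 -0.2334]
   [350.48 288.64] [ 0.6047 -0.2533] [ 0.609  -0.2478]
(array([0.5974, 0.2376, 0.0872]), array([0.6052, 0.2346, 0.0876])) (array([0.6713, 0.2366, 0.1301]), array([0.669 , 0.2375, 0.1299]))
[[{'rect': [264.0, 240.8, 300.7, 258.5], 'score': 0.83}], [{'rect': [269.6, 199.4, 301.3, 224.8], 'score': 0.69}], [{'rect': [125.9, 251.5, 152.6, 297.4], 'score': 0.58}]]
```

send_rows(commands=[[-0.84,-0.79,0,0,-1],[-0.84,-0.79,0,0,-1],[-0.84,-0.79,0,0,-1],[-0.84,-0.79,0,0,-1],[-0.84,-0.79,0,0,-1],[-0.84,-0.79,0,0,-1]])

```text
time_s: 1.95
tcp_pos: [0.3135, 0.3829, 0.2227]
orientation: [[-0.943, 0.333, 0.0], [0.333, 0.943, -0.001], [-0.0, -0.001, -1.0]]
ft_force: [-0.3, 1.1, -0.4]
gripper_width: 0.087
gripper_force: 0.0
```

send_rows(commands=[[-0.84,-0.79,0,0,-1],[-0.84,-0.79,0,0,-1],[-0.84,-0.79,0,0,-1],[-0.84,-0.79,0,0,-1],[-0.84,-0.79,0,0,-1],[-0.84,-0.79,0,0,-1]])

```text
time_s: 2.55
tcp_pos: [0.4216, 0.1794, 0.2229]
orientation: [[-0.943, 0.333, 0.003], [0.333, 0.943, -0.0], [-0.003, 0.001, -1.0]]
ft_force: [-0.1, 1.1, 0.1]
gripper_width: 0.0872
gripper_force: 0.0
```

send_rows(commands=[[-0.84,-0.79,0,-0.146,-1],[-0.84,-0.79,0,-0.146,-1],[-0.84,-0.79,0,-0.146,-1],[-0.84,-0.79,0,-0.146,-1],[-0.84,-0.79,0,-0.146,-1],[-0.84,-0.79,0,-0.146,-1]])

```text
time_s: 3.15
tcp_pos: [0.5301, -0.0269, 0.223]
orientation: [[-0.993, -0.119, 0.005], [-0.119, 0.993, -0.002], [-0.005, -0.003, -1.0]]
ft_force: [0.2, 0.2, 0.7]
gripper_width: 0.0869
gripper_force: 0.0
```

```bash
cat >> h.py <<'E'
def plan(p,yaw=None):
    """target TCP, yaw in deg of the tool's x axis reversed (tray axis); prints move numbers in current tool axes"""
    o=monitor.get_obs();R=np.array(o["orientation"]);d=R.T@(np.array(p)-o["tcp_pos"])
    cur=np.degrees(np.arctan2(-R[0,1],R[1,1]));tw=0 if yaw is None else -((yaw-cur+90)%180-90)/180
    print("t",round(o["time_s"],2),"tcp",np.round(o["tcp_pos"],4),"yaw",round(cur,2),"-> move",np.round(d/.2,3),"twist",round(tw,4),"dist",round(float(np.linalg.norm(d)),3),"w",round(o["gripper_width"],4),"F",np.round(o["ft_force"],1))
E
python3 -c "
from h import *
plan([.627,-.2305,.10],7)"
```

```text
t 3.15 tcp [ 0.5301 -0.0269  0.223 ] yaw 6.86 -> move [-0.356 -1.067  0.62 ] twist -0.0008 dist 0.257 w 0.0869 F [0.2 0.2 0.7]
```

send_rows(commands=[[-0.36,-1.0,0.4,0,-1],[-0.36,-1.0,0.4,0,-1],[-0.36,-1.0,0.4,0,-1],[-0.36,-1.0,0.5,0,-1],[-0.36,-1.0,0.6,0,-1],[-0.36,-1.0,0.6,0,-1],[-0.36,-1.0,0.6,0,-1]])

```text
time_s: 3.85
tcp_pos: [0.6209, -0.2103, 0.1004]
orientation: [[-0.992, -0.124, -0.004], [-0.124, 0.992, 0.003], [0.004, 0.004, -1.0]]
ft_force: [0.1, 0.2, 0.4]
gripper_width: 0.0872
gripper_force: 0.0
```

Run:
```python
from h import *
im=save("side","s1");cv2.imwrite("pics/s1c.png",cv2.convertScaleAbs(cv2.resize(im[200:320,290:450,::-1],(800,600),interpolation=cv2.INTER_CUBIC),alpha=1.5,beta=15))
for c in ("side",):
  print([(r["xy"],r["score"],at(c,r["xy"],.014)) for r in finder.tip_of("tab_grip",c)[:2]])
plan([.627,-.2305,.005],7)
```

```text
[([352.0, 281.1], 0.57, array([ 0.62589558, -0.22868941,  0.014     ]))]
t 3.95 tcp [ 0.6223 -0.2104  0.104 ] yaw 7.2 -> move [-0.01  -0.102  0.495] twist 0.0011 dist 0.101 w 0.0866 F [ 0.4  0.1 -0.3]
```

send_rows(commands=[[-0.01,-0.1,0.2,0,-1],[-0.01,-0.1,0.4,0,-1],[-0.01,-0.1,0.49,0,-1],[-0.01,-0.1,0.49,0,-1],[-0.01,-0.1,0.49,0,1],[-0.01,-0.1,0.49,0,1],[-0.01,-0.1,0.49,0,1],[-0.01,-0.1,0.49,0,1]], force=25)

```text
time_s: 4.75
tcp_pos: [0.627, -0.2325, 0.0061]
orientation: [[-0.992, -0.124, 0.002], [-0.124, 0.992, -0.001], [-0.002, -0.001, -1.0]]
ft_force: [0.0, -1.2, -0.2]
gripper_width: 0.0631
gripper_force: 0.0
```

send_rows(commands=[[0,0,0,0,1],[0,0,0,0,1],[0,0,0,0,1]])

```text
time_s: 5.05
tcp_pos: [0.6262, -0.2322, 0.0046]
orientation: [[-0.992, -0.123, -0.0], [-0.123, 0.992, 0.0], [0.0, 0.0, -1.0]]
ft_force: [0.5, -0.1, 0.3]
gripper_width: 0.0387
gripper_force: 0.0
```

send_rows(commands=[[0,0,0,0,1],[0,0,0,0,1],[0,0,0,0,1],[0,0,0,0,1]])

```text
time_s: 5.45
tcp_pos: [0.626, -0.232, 0.0044]
orientation: [[-0.992, -0.124, -0.0], [-0.124, 0.992, 0.0], [0.0, 0.0, -1.0]]
ft_force: [-0.1, 1.0, -0.1]
gripper_width: 0.0156
gripper_force: 24.6
```

send_rows(commands=[[0.08,0,0,0,1],[0.2,0,0,0,1],[0.33,0,0,0,1],[0.46,0,0,0,1],[0.59,0,0,0,1],[0.72,0,0,0,1],[0.86,0,0,0,1],[1.0,0,0,0,1]])

```text
time_s: 6.25
tcp_pos: [0.4272, -0.2573, 0.0047]
orientation: [[-0.992, -0.124, 0.001], [-0.124, 0.992, -0.001], [-0.001, -0.001, -1.0]]
ft_force: [0.2, 0.2, -0.5]
gripper_width: 0.016
gripper_force: 24.8
```

send_rows(commands=[[0.1,0,0,0,1],[0.17,0,0,0,1],[0.2,0,0,0,1],[0.2,0,0,0,1],[0.2,0,0,0,-1],[0.2,0,0,0,-1],[0.2,0,0,0,-1],[0.2,0,0,0,-1]])

```text
time_s: 7.05
tcp_pos: [0.3886, -0.2618, 0.0046]
orientation: [[-0.992, -0.124, 0.0], [-0.124, 0.992, -0.001], [-0.0, -0.001, -1.0]]
ft_force: [0.1, 0.1, -0.1]
gripper_width: 0.0401
gripper_force: 0.0
```

send_rows(commands=[[0,0,0,0,-1],[0,0,-0.2,0,-1],[0,0,-0.5,0,-1],[0,0,-0.7,0,-1],[0,0,-0.7,0,-1],[0,0,-0.7,0,-1]])

```text
time_s: 7.65
tcp_pos: [0.3886, -0.2622, 0.1459]
orientation: [[-0.992, -0.124, 0.002], [-0.124, 0.992, -0.003], [-0.002, -0.003, -1.0]]
ft_force: [-0.2, 0.3, -0.5]
gripper_width: 0.0843
gripper_force: 0.0
```

Run:
```python
from h import *
np.set_printoptions(precision=4,suppress=True)
b=save("top","t2");a=save("side","s2")
for t,z in(("tray_center",.016),("tab_grip",.014)):
  for c in("top","side"):
    for r in finder.tip_of(t,c)[:2]: print(t,c,np.round(r["xy"],1),round(r["score"],2),at(c,r["xy"],z))
plan([.5,-.25,.1])
f=lambda im,x,y,w,h:cv2.resize(im[y:y+h,x:x+w,::-1],(400,600),interpolation=cv2.INTER_CUBIC)
cv2.imwrite("pics/m2.png",cv2.convertScaleAbs(np.hstack([f(b,325,150,80,120),f(a,270,230,120,180)]),alpha=1.4,beta=10))
```

```text
tray_center top [357.8 219.5] 0.89 [ 0.5093 -0.2368  0.016 ]
tray_center side [312.6 301.1] 0.89 [ 0.5101 -0.2443  0.016 ]
tab_grip top [370.5 256.7] 0.5 [ 0.3934 -0.2742  0.014 ]
tab_grip side [267.4 326.3] 0.62 [ 0.3901 -0.2626  0.014 ]
t 7.95 tcp [ 0.3873 -0.2611  0.1431] yaw 7.09 -> move [-0.566 -0.015  0.214] twist 0 dist 0.121 w 0.0869 F [ 0.2 -0.  -0.7]
```

View pics/m2.png

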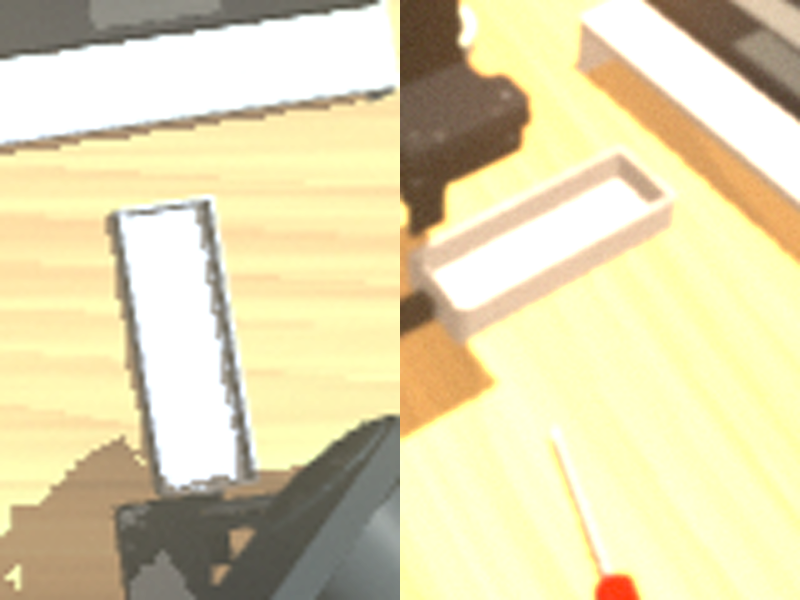

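The tray lies clear of the riser. Its rim corners are, in full-picture pixels, about (347.0,192.4), (367.6,189.6), (356.6,248.4) and (375.6,245.6).

Run:
```python
from h import *
np.set_printoptions(precision=4,suppress=True)
c=np.array([at("top",p,.032)[:2] for p in[(347.0,192.4),(367.6,189.6),(356.6,248.4),(375.6,245.6)]])
print(c);m=c.mean(0);ax=(c[0]+c[1]-c[2]-c[3])/2;print("centre",m,"len",np.linalg.norm(ax),"w",np.linalg.norm(c[0]-c[1]),"yaw",np.degrees(np.arctan2(ax[1],ax[0])))
yaw=np.degrees(np.arctan2(ax[1],ax[0]));g=m-50*ax/np.linalg.norm(ax)/1000;print(g)
plan([*g,.06],yaw);plan([*g,.006],yaw)
```

```text
[[ 0.5929 -0.2022]
 [ 0.6012 -0.2664]
 [ 0.4196 -0.2284]
 [ 0.4277 -0.2871]]
centre [ 0.5104 -0.246 ] len 0.1749461807488607 w 0.06473318840242241 yaw 7.695706954923067
[ 0.4608 -0.2527]
t 7.95 tcp [ 0.3873 -0.2611  0.1431] yaw 7.09 -> move [-0.371 -0.005  0.415] twist -0.0034 dist 0.111 w 0.0869 F [ 0.2 -0.  -0.7]
t 7.95 tcp [ 0.3873 -0.2611  0.1431] yaw 7.09 -> move [-0.371 -0.006  0.685] twist -0.0034 dist 0.156 w 0.0869 F [ 0.2 -0.  -0.7]
```

send_rows(commands=[[-0.2,-0.005,0.1,-0.003,-1],[-0.37,-0.005,0.2,-0.003,-1],[-0.37,-0.005,0.4,-0.003,-1],[-0.37,-0.005,0.6,-0.003,-1],[-0.37,-0.005,0.68,-0.003,-1],[-0.37,-0.005,0.68,-0.003,1],[-0.37,-0.005,0.68,-0.003,1],[-0.37,-0.005,0.68,-0.003,1]], force=30)

```text
time_s: 8.75
tcp_pos: [0.4621, -0.2542, 0.0093]
orientation: [[-0.991, -0.133, 0.001], [-0.133, 0.991, -0.001], [-0.001, -0.001, -1.0]]
ft_force: [-0.7, -0.4, 0.6]
gripper_width: 0.0706
gripper_force: 0.0
```

send_rows(commands=[[0,0,0,0,1],[0,0,0,0,1],[0,0,0,0,1],[0,0,0,0,1]])

```text
time_s: 9.15
tcp_pos: [0.4621, -0.2541, 0.0097]
orientation: [[-0.991, -0.133, 0.001], [-0.133, 0.991, -0.001], [-0.001, -0.001, -1.0]]
ft_force: [-1.1, 0.1, 7.2]
gripper_width: 0.0598
gripper_force: 29.9
```

```bash
python3 -c "
from h import *
plan([.404,.2328,.105],.7)"
```

```text
t 9.15 tcp [ 0.4621 -0.2541  0.0097] yaw 7.63 -> move [-0.036  2.451 -0.48 ] twist 0.0385 dist 0.5 w 0.0598 F [-1.1  0.1  7.2]
```

send_rows(commands=[[0,0,-0.05,0,1],[0,0,-0.15,0,1],[0,0,-0.3,0,1],[0,0,-0.48,0,1],[0,0.1,-0.48,0,1],[0,0.25,-0.48,0,1],[0,0.45,-0.48,0,1],[0,0.65,-0.48,0,1]])

```text
time_s: 9.95
tcp_pos: [0.4429, -0.1228, 0.1043]
orientation: [[-0.991, -0.132, -0.001], [-0.132, 0.991, 0.001], [0.001, 0.001, -1.0]]
ft_force: [0.7, 0.7, -2.8]
gripper_width: 0.0597
gripper_force: 29.9
```

send_rows(commands=[[-0.01,0.2,0,0,1],[-0.01,0.4,0,0,1],[-0.02,0.6,0,0,1],[-0.02,0.75,0,0,1],[-0.02,0.88,0,0,1],[-0.02,0.95,0,0,1],[-0.02,0.95,0,0,1]])

```text
time_s: 10.65
tcp_pos: [0.4207, 0.0662, 0.1042]
orientation: [[-0.991, -0.137, -0.003], [-0.137, 0.991, 0.001], [0.003, 0.001, -1.0]]
ft_force: [-0.5, 0.6, -2.1]
gripper_width: 0.0601
gripper_force: 29.9
```

send_rows(commands=[[-0.02,0.2,0,0.039,1],[-0.02,0.4,0,0.039,1],[-0.02,0.6,0,0.039,1],[-0.02,0.75,0,0.039,1],[-0.02,0.83,0,0.039,1],[-0.02,0.85,0,0.039,1],[-0.02,0.85,0,0.039,1]])

```text
time_s: 11.35
tcp_pos: [0.404, 0.2327, 0.1043]
orientation: [[-1.0, -0.012, -0.001], [-0.012, 1.0, -0.001], [0.001, -0.001, -1.0]]
ft_force: [0.8, -0.3, -1.7]
gripper_width: 0.0596
gripper_force: 29.9
```

```bash
python3 -c "
from h import *
plan([.404,.2328,.04],.7)"
```

```text
t 11.35 tcp [0.404  0.2327 0.1043] yaw 0.67 -> move [-0.     0.     0.321] twist -0.0002 dist 0.064 w 0.0596 F [ 0.8 -0.3 -1.7]
```

send_rows(commands=[[0,0,0.15,0,1],[0,0,0.3,0,1],[0,0,0.35,0,1],[-0.1,0,0.35,0,1],[-0.22,0,0.35,0,1],[-0.34,0,0.35,0,1],[-0.46,0,0.35,0,1],[-0.5,0,0.35,0,1]])

```text
time_s: 12.15
tcp_pos: [0.5084, 0.2332, 0.0353]
orientation: [[-1.0, -0.009, 0.005], [-0.009, 1.0, 0.001], [-0.005, 0.001, -1.0]]
ft_force: [0.7, 0.0, -2.5]
gripper_width: 0.0594
gripper_force: 29.9
```

send_rows(commands=[[0,0,0,0,1],[0,0,0,0,1]])

```text
time_s: 12.35
tcp_pos: [0.5025, 0.2334, 0.0344]
orientation: [[-1.0, -0.01, -0.003], [-0.01, 1.0, -0.001], [0.003, -0.001, -1.0]]
ft_force: [-0.8, -0.4, -1.4]
gripper_width: 0.0595
gripper_force: 29.9
```

Run:
```python
from h import *
b=save("top","t3");a=save("side","s3")
for t,z in(("tray_center",.041),("tab_grip",.039)):
  for c in("top","side"):
    for r in finder.tip_of(t,c)[:1]: print(t,c,np.round(r["xy"],1),round(r["score"],2),np.round(at(c,r["xy"],z),4))
plan([.5041,.2339,.034],.7)
f=lambda im,x,y,w,h:cv2.resize(im[y:y+h,x:x+w,::-1],(400,600),interpolation=cv2.INTER_CUBIC)
cv2.imwrite("pics/m3.png",cv2.convertScaleAbs(np.hstack([f(b,173,150,68,102),cv2.resize(a[130:250,190:310,::-1],(400,600)[::1],interpolation=cv2.INTER_CUBIC)]),alpha=1.5,beta=15))
```

```text
tray_center top [203.2 207.3] 0.83 [0.549  0.2417 0.041 ]
tray_center side [248.5 185.2] 0.6 [0.5538 0.2411 0.041 ]
tab_grip top [284.8 212.6] 0.51 [ 0.531  -0.0086  0.039 ]
tab_grip side [211.4 197.2] 0.51 [0.43   0.2309 0.039 ]
t 12.65 tcp [0.5035 0.2342 0.0345] yaw 0.65 -> move [-0.003 -0.002  0.003] twist -0.0003 dist 0.001 w 0.06 F [-0.2  0.3 -2.5]
```

View pics/m3.png

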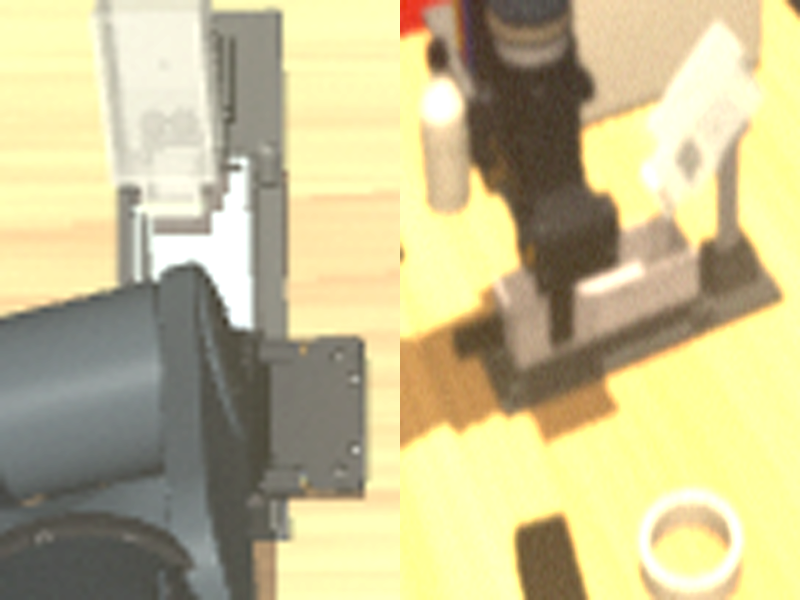

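The tray hovers over the nest, under the mouth; its rear right rim corner shows near (215.5,176.4). I overlay the predicted nest and tray outlines to check.

Run:
```python
from h import *
def draw(name,c,yaw,L,W,z,x,y,s,w,h,col):
    im=cv2.imread(f"pics/{name}.png")[y:y+h,x:x+w]
    im=cv2.convertScaleAbs(cv2.resize(im,None,fx=s,fy=s,interpolation=cv2.INTER_CUBIC),alpha=1.6,beta=15)
    r=np.radians(yaw);R=np.array([[np.cos(r),-np.sin(r)],[np.sin(r),np.cos(r)]])
    P=[]
    for sx,sy in((1,1),(1,-1),(-1,-1),(-1,1)):
        p=np.array(c)+R@[sx*L/2,sy*W/2];P.append(((proj("top",[*p,z])-[x,y]+.5)*s-.5).astype(int))
    cv2.polylines(im,[np.array(P)],True,col,1);return im
a=draw("t0",(.553,.2345),.7,.188,.068,.016,183,160,6,66,100,(0,0,255))
b=draw("t3",(.5525,.2347),.65,.180,.060,.0567,183,160,6,66,100,(255,0,0))
cv2.imwrite("pics/m4.png",np.hstack([a,b]))
```

```text
(no output)
```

View pics/m4.png

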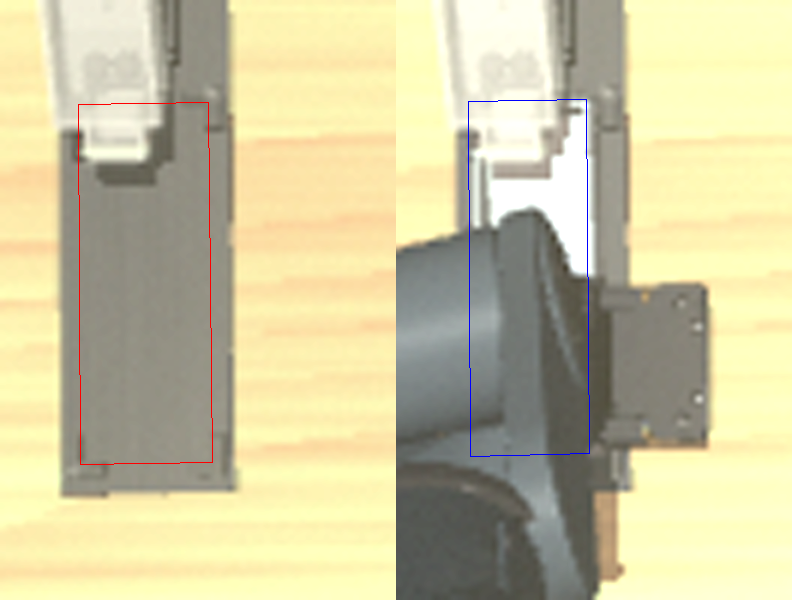

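The overlay agrees to about 2 mm in both directions; the same small image offset appears for nest and tray, so they are aligned within the 4 mm play. Lowering.

send_rows(commands=[[0,0,0.03,0,1],[0,0,0.05,0,1],[0,0,0.07,0,1],[0,0,0.085,0,1],[0,0,0.09,0,1],[0,0,0.09,0,1],[0,0,0.09,0,1]])

```text
time_s: 13.35
tcp_pos: [0.5043, 0.2345, 0.0163]
orientation: [[-1.0, -0.01, -0.0], [-0.01, 1.0, 0.001], [0.0, 0.001, -1.0]]
ft_force: [-0.2, 3.2, -3.2]
gripper_width: 0.0601
gripper_force: 29.9
```

send_rows(commands=[[0,0,0.005,0,1],[0,0,0.008,0,1],[0,0,0.008,0,1]])

```text
time_s: 13.65
tcp_pos: [0.5044, 0.2344, 0.0157]
orientation: [[-1.0, -0.011, 0.0], [-0.011, 1.0, 0.0], [-0.0, 0.0, -1.0]]
ft_force: [-2.2, 3.6, 4.6]
gripper_width: 0.0599
gripper_force: 29.9
```

send_rows(commands=[[0,0,0,0,-1],[0,0,0,0,-1],[0,0,0,0,-1],[0,0,0,0,-1],[0,0,-0.15,0,-1],[0,0,-0.4,0,-1],[0,0,-0.65,0,-1],[0,0,-0.95,0,-1]])

```text
time_s: 14.45
tcp_pos: [0.504, 0.2337, 0.1964]
orientation: [[-1.0, -0.011, -0.001], [-0.011, 1.0, -0.001], [0.001, -0.001, -1.0]]
ft_force: [1.1, -0.2, 0.1]
gripper_width: 0.0869
gripper_force: 0.0
```

Run:
```python
from h import *
plan([.668,.150,.205],.7);plan([.668,.150,.125],.7)
```

```text
t 14.45 tcp [0.504  0.2337 0.1964] yaw 0.62 -> move [-0.816 -0.427 -0.044] twist -0.0005 dist 0.184 w 0.0869 F [ 1.1 -0.2  0.1]
t 14.45 tcp [0.504  0.2337 0.1964] yaw 0.62 -> move [-0.816 -0.427  0.356] twist -0.0005 dist 0.198 w 0.0869 F [ 1.1 -0.2  0.1]
```

send_rows(commands=[[0,-0.2,-0.1,0,1],[-0.1,-0.42,-0.1,0,1],[-0.35,-0.43,-0.1,0,1],[-0.6,-0.43,-0.1,0,1],[-0.82,-0.43,-0.05,0,1],[-0.82,-0.43,-0.05,0,1],[-0.82,-0.43,0,0,1],[-0.82,-0.43,0.1,0,1]])

```text
time_s: 15.25
tcp_pos: [0.6689, 0.15, 0.1755]
orientation: [[-1.0, -0.011, 0.002], [-0.011, 1.0, -0.0], [-0.002, -0.0, -1.0]]
ft_force: [-0.2, -0.2, -0.5]
gripper_width: 0.0308
gripper_force: 0.0
```

send_rows(commands=[[0,0,0.1,0,1],[0,0,0.2,0,1],[0,0,0.26,0,1],[0,0,0.26,0,1]])

```text
time_s: 15.65
tcp_pos: [0.6664, 0.15, 0.1208]
orientation: [[-1.0, -0.011, -0.006], [-0.011, 1.0, -0.0], [0.006, -0.0, -1.0]]
ft_force: [-1.0, -0.4, -0.4]
gripper_width: 0.0025
gripper_force: 0.0
```

```bash
cat >> h.py <<'E'
def look(name):
    b=save("top",name+"t");a=save("side",name+"s")
    f=lambda im,x,y,w,h:cv2.resize(im[y:y+h,x:x+w,::-1],(400,600),interpolation=cv2.INTER_CUBIC)
    cv2.imwrite(f"pics/{name}.png",cv2.convertScaleAbs(np.hstack([f(b,174,148,68,102),f(a,215,112,84,126)]),alpha=1.5,beta=10))
E
python3 - <<'E'
from h import *
look("m5");plan([.668,.150,.125],.7)
for t in("shaft_center","ball_a_center","tray_center"):
  for c in("top","side"): print(t,c,[(np.round(r["xy"],1),round(r["score"],2)) for r in finder.tip_of(t,c)[:3]])
E
```

```text
t 15.75 tcp [0.669  0.15   0.1234] yaw 0.63 -> move [ 0.005 -0.    -0.008] twist -0.0004 dist 0.002 w 0.0009 F [-0.1  0.4  0.3]
shaft_center top []
shaft_center side []
ball_a_center top []
ball_a_center side [(array([278.1, 244. ]), 0.5)]
tray_center top []
tray_center side [(array([248.8, 191.7]), 0.8)]
```

View pics/m5.png

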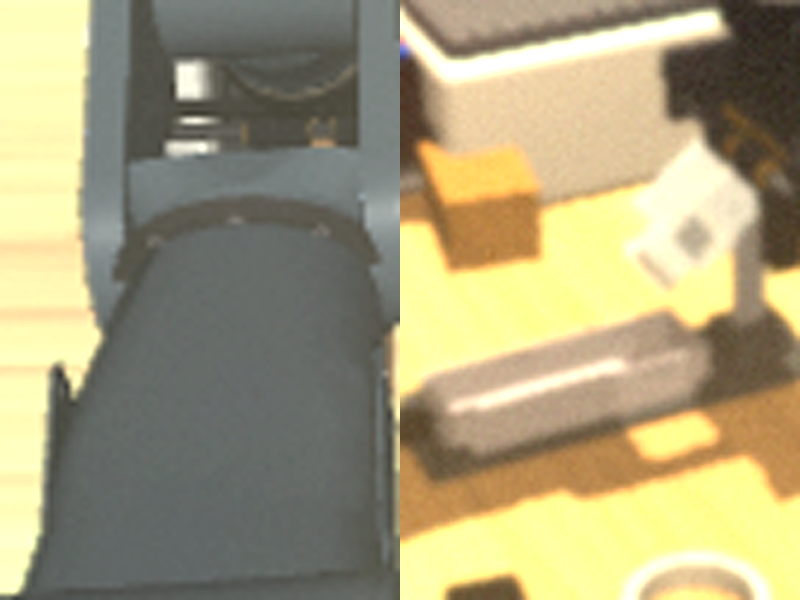

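The side view shows the tray level inside the nest and a dark patch (the parts) in the bottle at about (276,162). Now the first tap.

send_rows(commands=[[0,0.075,0,0,1],[0,0.075,0,0,1],[0,0.27,0,0,1],[0,0,0,0,1],[0,0,0,0,1]])

```text
time_s: 16.55
tcp_pos: [0.669, 0.1497, 0.1228]
orientation: [[-1.0, -0.014, -0.0], [-0.014, 1.0, -0.003], [0.0, -0.003, -1.0]]
ft_force: [0.9, -0.7, 0.1]
gripper_width: 0.0
gripper_force: 0.0
```

```bash
cat >> h.py <<'E'
def dark(n):
    for k in range(n):
        im=vision.capture("side")[140:185,255:300].astype(int).sum(2)/3
        w=im[15:30,14:30];print(round(monitor.get_obs()["time_s"],2),"patch",w.mean().round(1),w.min().round(0))
    return im
E
python3 - <<'E'
from h import *
im=cv2.imread("pics/m5s.png").astype(int).sum(2)/3
print("before",im[155:170,269:285].mean(),im[155:170,269:285].min())
dark(6);plan([.668,.150,.125],.7)
E
```

```text
before 147.42916666666667 106.0
16.6 patch 149.1 115.0
16.65 patch 151.6 112.0
16.7 patch 154.7 126.0
16.75 patch 154.2 118.0
16.8 patch 154.6 124.0
16.85 patch 154.2 116.0
t 16.85 tcp [0.6694 0.1501 0.1229] yaw 0.6 -> move [ 0.007 -0.001 -0.01 ] twist -0.0005 dist 0.002 w 0.0007 F [-0.1  0.3  0.3]
```

send_rows(commands=[[0,0.075,0,0,1],[0,0.075,0,0,1],[0,0.28,0,0,1]])

```text
time_s: 17.15
tcp_pos: [0.6695, 0.2025, 0.1229]
orientation: [[-1.0, -0.007, -0.0], [-0.007, 1.0, -0.003], [0.0, -0.003, -1.0]]
ft_force: [1.0, -9.3, 2.7]
gripper_width: 0.0002
gripper_force: 3.4
```

send_rows(commands=[[0,-0.28,0,0,1]])

```text
time_s: 17.25
tcp_pos: [0.667, 0.1726, 0.1232]
orientation: [[-1.0, -0.03, 0.001], [-0.03, 1.0, 0.007], [-0.002, 0.007, -1.0]]
ft_force: [0.1, 0.1, -0.1]
gripper_width: 0.0003
gripper_force: 0.0
```

Run:
```python
from h import *
im=dark(10)
cv2.imwrite("pics/m6.png",cv2.convertScaleAbs(cv2.resize(vision.capture("side")[110:240,180:340,::-1],(800,600),interpolation=cv2.INTER_CUBIC),alpha=1.4,beta=10))
```

```text
17.3 patch 157.2 135.0
17.35 patch 156.6 129.0
17.4 patch 157.2 117.0
17.45 patch 156.5 127.0
17.5 patch 156.5 128.0
17.55 patch 157.1 117.0
17.6 patch 156.5 130.0
17.65 patch 156.2 127.0
17.7 patch 157.1 128.0
17.75 patch 156.9 126.0
```

View pics/m6.png

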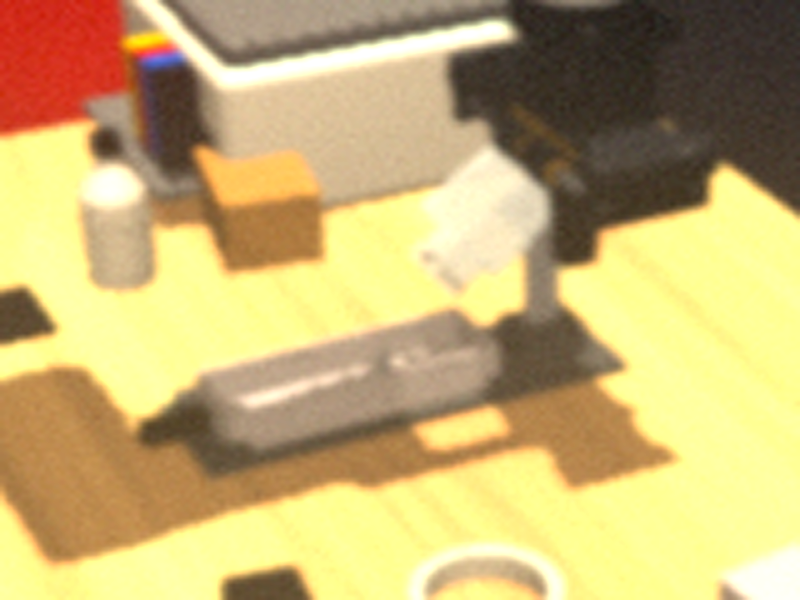

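The dark patch has left the bottle and two dark blobs lie in the tray near crop (390,355) and (410,355). I draw the arm aside to count from the top.

send_rows(commands=[[0,-0.2,0,0,1],[0.1,-0.45,-0.1,0,1],[0.3,-0.7,-0.2,0,1],[0.5,-0.95,-0.3,0,1],[0.5,-1.0,-0.3,0,1],[0.5,-1.0,-0.3,0,1]])

```text
time_s: 18.4
tcp_pos: [0.5697, -0.0498, 0.1848]
orientation: [[-1.0, -0.005, 0.001], [-0.005, 1.0, -0.002], [-0.001, -0.002, -1.0]]
ft_force: [0.7, -0.1, -0.1]
gripper_width: 0.0006
gripper_force: 0.0
```

Run:
```python
from h import *
look("m7");plan([.668,.150,.125],.7)
for t in("shaft_center","ball_a_center","tray_center","nest"):
  for c in("top","side"): print(t,c,[(np.round(r["xy"],1),round(r["score"],2),np.round(at(c,r["xy"],.016),3)) for r in finder.tip_of(t,c)[:3]])
```

```text
t 18.5 tcp [ 0.5716 -0.0462  0.1837] yaw 0.45 -> move [-0.489  0.977  0.294] twist -0.0014 dist 0.226 w 0.0007 F [ 0.4  0.1 -0.3]
shaft_center top [(array([209.6, 203.5]), 0.4, array([0.563, 0.226, 0.016]))]
shaft_center side [(array([359.9, 285. ]), 0.62, array([ 0.634, -0.249,  0.016]))]
ball_a_center top [(array([135. , 227.6]), 0.55, array([0.489, 0.457, 0.016]))]
ball_a_center side []
tray_center top [(array([205.3, 207.9]), 0.92, array([0.549, 0.239, 0.016])), (array([204.8, 186.4]), 0.59, array([0.617, 0.241, 0.016])), (array([133.2, 231.2]), 0.46, array([0.478, 0.463, 0.016]))]
tray_center side [(array([247. , 191.7]), 0.66, array([0.549, 0.245, 0.016]))]
nest top [(array([207.3, 205.3]), 0.98, array([0.557, 0.233, 0.016]))]
nest side [(array([248. , 196.5]), 0.77, array([0.541, 0.218, 0.016]))]
```

View pics/m7.png

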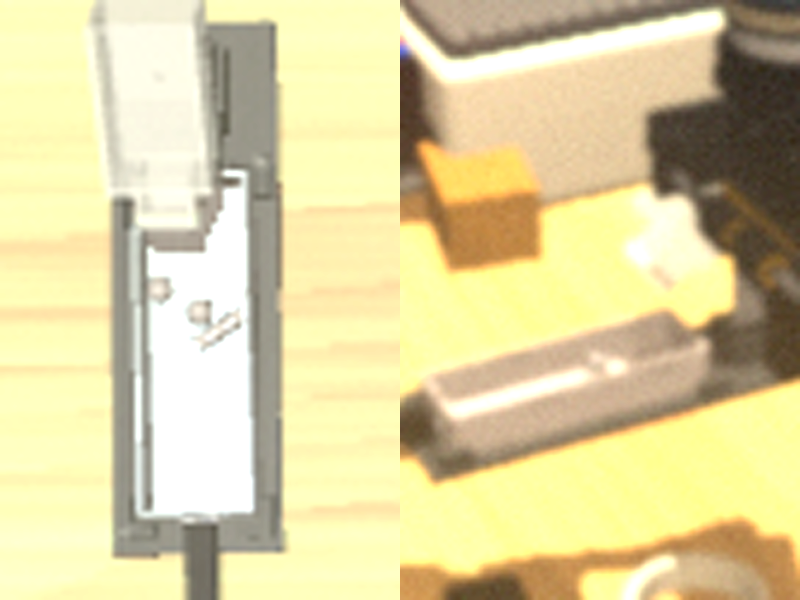

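The top view shows both balls at crop (160,290) and (200,312) and the shaft at (220,328), all in the tray. The bottle is empty, the tray sits within the nest lips, and the arm is clear.

```bash
python3 -c "
from h import *
print(bot.close_job())"
```

```text
the job is handed in; nothing more can be done
None
```

The job is handed in: the tray was pulled clear, let go, regrasped and seated in the nest, and two taps dropped the shaft and both balls into it, with the arm clear and the other things on the table left where they were as far as the pictures show.

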